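# Pack the last valve and roll the check pipe over the tray

### The job

Set the loose brass valve down (do not drop it) flat, lever up, in the empty cell of the blue tray, the one with the card on its floor. Then, to check that nothing sticks up, roll the copper pipe along the plywood top right across the tray, without squeezing or lifting it, and leave it lying still, centred along the yellow stripe on the other side. Leave the packed valves and the other things on the bench alone.

Things in the scene. Friction and masses are not known exactly. Their poses are not given: they have to be found in the camera images.
- stand: Fixed plywood packing stand, 294 mm (its x) by 480 mm (its y), flat top 52 mm above the bench, a blue tray let into its middle. Origin: centre of its underside, on the bench. The pipe rolls along its y, over the tray, from the end where it lies to the other; the ends are open, so it can roll off.
- tray_middle (a point): Centre of the blue tray and of the stand, at the plywood top's height, 52 mm above the bench; axes as the stand's. The tray is 172 (x) by 192 (y) mm, rim 50 mm and floor 4 mm above the bench, with 2 x 2 cells of 80 (x) by 90 (y) mm inside, centred at x = +-42, y = +-47 mm; walls and dividers 4 mm.
- valve: The loose valve, lying on the bench to the left or right of the stand: brass ball valve, body 64 mm along its x, 30 mm wide along its y, 30 mm high, with a red lever 50 x 12 mm along x on top (whole height 41 mm). 0.17 to 0.29 kg. Origin: centre of its underside; z up when the lever is up.
- slot_card: White card with a green bar, 56 x 66 mm, flat on the floor of the empty tray cell. Origin: centre of that cell's floor, 4 mm above the bench; axes as the stand's.
- pipe: Copper pipe, 35 mm diameter, 250 mm long, 0.25 to 0.5 kg, lying on the stand's plywood top near one end, across the stand (it bridges the tray). Origin: middle of its axis, 17.5 mm above the top (69.5 mm above the bench); its x is its length, y and z turn as it rolls. It rolls easily, coasts on for a centimetre or so after a slow push (more after a fast one), then stops.
- mark: Yellow painted stripe, 292 mm long (its x), 20 mm wide (its y), across the stand's plywood top near the end opposite the pipe; its ends show past the pipe's ends. Origin: its centre, on the top, 52 mm above the bench; axes as the stand's.
- packed1: Packed brass ball valve like the others: 64 x 30 x 41 mm, in a tray cell, top 45 mm above the bench. Origin: centre of its underside.
- packed2: Packed brass ball valve like the others: 64 x 30 x 41 mm, in a tray cell, top 45 mm above the bench. Origin: centre of its underside.
- packed3: Packed brass ball valve like the others: 64 x 30 x 41 mm, in a tray cell, top 45 mm above the bench. Origin: centre of its underside.
- elbow: Bystander: steel pipe elbow, standing on a 42 mm flange, 66 mm high, its upper arm 40 mm along its x, on the side of the stand away from the loose valve. Origin: centre of its foot.
- carton: Bystander: cardboard carton 100 x 140 x 80 mm to the left or right beyond the stand, further out than the loose valve and elbow. Origin: centre of its underside.
- tape: Bystander: roll of white tape, 90 mm across, 25 mm high, to the left or right beyond the stand, further out than the loose valve and elbow. Origin: centre of its underside.
Mind the look-alikes: they are no part of the job. Leave any pink or purple look-alike of the packed1 alone.

How it is judged:
On the way, in this order (a step that is already met when the one before it is completed fails the run):
1. the loose valve lies flat, lever up, on the floor of the empty cell, let go (x of valve in the frame of slot_card between -0.032 and 0.032 m and y of valve in the frame of slot_card between -0.036 and 0.036 m and z of valve in the frame of slot_card below 0.004 m and angle between valve's own z axis and vertical below 0.15 rad and contact force between the fingers and valve below 0.1 N), for 0.2 s.
2. with the tray so packed, the pipe rolls over the middle of the tray on the plywood top (all of step 1 and y of pipe in the frame of stand between -0.03 and 0.03 m and angular speed of pipe above 0.3 rad/s and height (world z) of pipe below 0.075 m).
At the end, for the whole second after the job is handed in: The valve lies flat (within 0.15 rad, lever up, within 4 mm of the cell floor) in the cell with the card, as do the packed valves in theirs; the pipe lies still on the plywood top, its middle within 8 mm of the stripe's centre line and 15 mm lengthways, parallel within 0.1 rad; the valve is let go (all of step 1 and y of pipe in the frame of mark between -0.008 and 0.008 m and x of pipe in the frame of mark between -0.015 and 0.015 m and angle between the x axis of pipe and the x axis of mark, either way round below 0.1 rad and linear speed of pipe below 0.01 m/s and height (world z) of pipe between 0.066 and 0.073 m and z of each of packed1, packed2, packed3 in the frame of slot_card below 0.004 m); the robot touches nothing.
It fails at once if the pipe is lifted more than 12 mm off the plywood top, or falls off the stand (height (world z) of pipe above 0.0815 m or height (world z) of pipe below 0.055 m).
It fails at once if the pipe is squeezed or rammed (over 20 N from the fingers) (contact force between the fingers and pipe above 20 N).
It fails at once if the valve is dropped or thrown into the tray (over 0.6 m/s there) (distance between valve and slot_card below 0.06 m and linear speed of valve above 0.6 m/s).
It fails at once if a packed valve is moved more than 15 mm (distance of any of packed1, packed2, packed3 from where it was at the start of the episode above 0.015 m).
It fails at once if the elbow, carton or tape is moved more than 20 mm (distance of any of elbow, carton, tape from where it was at the start of the episode above 0.02 m).
It also fails if it takes over 72 s, if anything falls off the work surface, if the arm or the gripper's body presses on something with over 40 N, if the wrist force passes 120 N, or if a joint passes its speed limit or range.

### The arm

A 6-joint arm with a two-finger parallel gripper is mounted at the origin on the work surface. World frame = base frame: x ahead of the robot, y to its left, z up, the work surface at z = 0. Lengths are in m, angles in rad, forces in N, time in s.
With the tool pointing down it reaches from about 0.35 to 0.725 m from the base axis. Payload 6 kg.
Tool frame: the origin (TCP) lies at the very end of the fingers, on their centre line; the grasp point (between the pads) lies 19 mm behind it; z points along the fingers, y is the direction in which the jaws open and shut (so a half turn about z gives the same grasp; the last joint's range is limited). The gripper opens to 85 mm and grips with 20 to 120 N. Pads are 22 mm wide; open, the fingers measure 114 mm over their backs; the gripper's body (76 mm by 85 mm) begins 54 mm behind the grasp point. The pads swing forward as they close: fully open they stand 13 mm farther back than shut.
Start: joints at [-0.804, 0.04, 0.085, 0, -1.615, -0.334], TCP at [0.252, -0.545, 0.231] pointing down, gripper open.
Joint ranges: [-2.56, 2.56], [-1.29, 2.01], [-1.08, 1.49], [-3.29, 1.98], [-2.81, -0.18], [-2.99, 2.99]. Speed limits (rad/s): [2.57, 2.57, 3.01, 3.14, 3.14, 3.14].

### API

Orientations are given as a unit quaternion [x, y, z, w].
In Python, from bench import ctrl, optics gives the robot as it stands. The module is installed in compiled form; this text tells all that it offers.
- The arm moves only by the shell command python3 -m creep 'ROWS' [OPENING]. ROWS is JSON, one flat list of numbers, 4 for each row, row after row: the shift along the tool's x, y, z in cm, then the turn about the tool's z in rad. In form: [dx, dy, dz, spin, dx, dy, dz, spin, ...]. A call has 1 to 12 rows; each row shifts and turns the commanded pose from where the row before left it, along the tool's axes as they then stand; what a row does not reach is not made up. A row lasts 1/12 s, in which the tool goes at most 41.7 mm and 7.16 degrees, less where a joint would pass 70% of its speed; a pose out of reach is approached as far as the arm can. A call is refused whole if a number of a shift passes 4.17 or a number of a turn 0.125, either way. A call with a gripper value outside its range is refused whole. OPENING is the gripper's target within -1 to 1 (fully open at 1, half-way at 0, shut at -1), set as the call begins (- or left out, the last holds). The fingers move at their own pace and stop on an object; the grip force is fixed at half the most. Time passes only in rows, so rows that do not move let the fingers close. It gives the time, the measured TCP pose, the force and the opening at its end, in the units of the state.
- ctrl.observe(): the state, without advancing time (a new reading comes with each control period).
- optics.snapshot(name): name is "side" or "top"; returns the picture (480x640x3 uint8, red, green, blue); there is no depth.
- optics.calibration(name): a dict with "intrinsics" (3x3 intrinsics, pixels), "xyz" and "attitude" of the camera in the world. Camera axes: x right, y down, z forward; pixel columns grow to the right and rows downward; lengths in m; the calibration is good to about 2 mm. A picture is of the moment at which its call begins. calibration takes no time and is no camera call.
- ctrl.close_job(): hands the job in, once; it reports no verdict.
The state is a dict: "t": time; "q": joint angles; "qd": joint speeds; "joint_efforts": joint torques, N m; "eef_pos": TCP position; "tool_rot": TCP orientation; "contact_force": force on the tool from outside, world axes, zero at the start; "wrist_torque": the same for the moment, N m; "gripper_width": finger opening in m.
Only numpy, scipy, OpenCV 4.12 (cv2) and the standard library are available. Lean on these libraries where they do the work, as an engineer would, in place of code of your own. Each camera call takes 0.05 s, during which the arm holds its last target. There are 200 camera calls.

## Working session

There is one attempt and no reset: what is moved stays moved. The work goes in short steps, Python scripts to look and compute and a shell command to move; the robot and the scene stay as the last step left them, time stands still between calls to the robot, and variables do not carry over. Pictures are saved under pics/ and viewed, about 8 in all and at most 12, crops included, and the job is handed in when it is done.

```bash
mkdir -p pics
python3 - <<'E'
from bench import ctrl, optics
import cv2
for n in ("top","side"):
    im=optics.snapshot(n); cv2.imwrite(f"pics/{n}0.png",im[:,:,::-1])
    c=optics.calibration(n); print(n,c)
print(ctrl.observe())
E
```

```text
top {'intrinsics': array([[509.3387718 ,   0.        , 320.13676018],
       [  0.        , 509.3387718 , 238.35833222],
       [  0.        ,   0.        ,   1.        ]]), 'xyz': array([ 0.39478594, -0.01546945,  1.23930836]), 'attitude': array([ 0.71364539, -0.69743367,  0.03742808, -0.05381137])}
side {'intrinsics': array([[467.69951063,   0.        , 321.78547931],
       [  0.        , 467.69951063, 236.12426456],
       [  0.        ,   0.        ,   1.        ]]), 'xyz': array([-0.0575356 ,  0.67553252,  0.63470461]), 'attitude': array([-0.32532062,  0.81536098, -0.44830066,  0.16846212])}
{'t': 0.1, 'q': array([-8.04318399e-01,  4.07752914e-02,  8.39286201e-02, -3.64509103e-04,
       -1.61549320e+00, -3.33695860e-01]), 'qd': array([ 0.00039972, -0.00183951,  0.00226039,  0.00246983,  0.00037515,
        0.00159458]), 'joint_efforts': array([-6.00451560e-03, -3.69347477e+01,  3.48283339e+01,  6.95154145e+00,
       -4.50743042e-03,  2.05009769e-05]), 'eef_pos': array([ 0.25157457, -0.54440046,  0.23038384]), 'tool_rot': array([-2.14713978e-01,  9.76676650e-01,  7.53103111e-04, -2.48234131e-04]), 'contact_force': array([ 0.32383933, -0.39098641,  0.42460926]), 'wrist_torque': array([-0.01981179, -0.01599701,  0.02541151]), 'gripper_width': 0.08508292149477532}
```

View pics/top0.png

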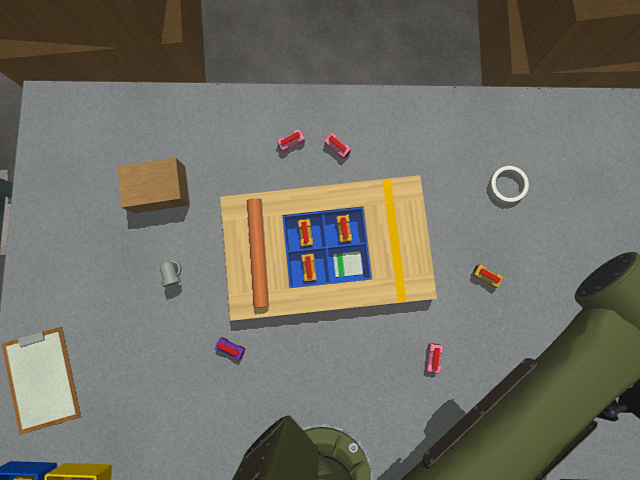

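View pics/side0.png

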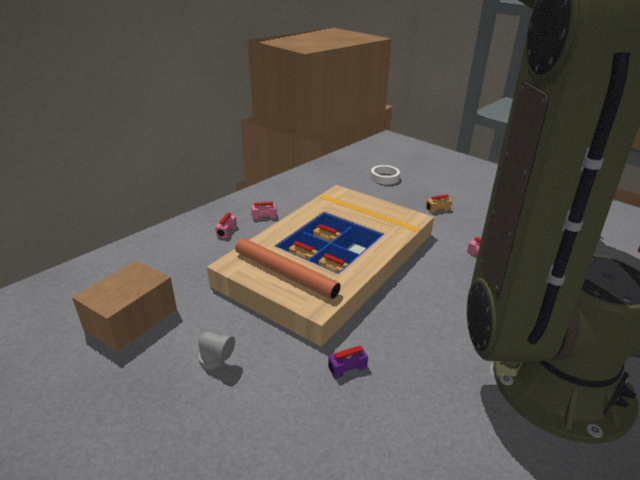

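The brass and red part at top pixel (488,275) is the loose valve. The pink ones at (290,140), (337,146) and (434,358) and the purple one at (230,348) are look-alikes. The card is at (347,265), the pipe at x≈258 and the stripe at x≈395. Next I measure these and take one confirming crop.

```bash
cat > h.py <<'E'
from bench import ctrl, optics
import cv2, numpy as np
from scipy.spatial.transform import Rotation as R
def ray(n,px,z):
    c=optics.calibration(n); px=np.atleast_2d(px).astype(float)
    d=np.c_[px,np.ones(len(px))]@np.linalg.inv(c["intrinsics"]).T
    d=R.from_quat(c["attitude"]).apply(d); o=c["xyz"]
    return (o+d*((z-o[2])/d[:,2])[:,None])[:,:2]
def mask(im,lo,hi,box):
    m=cv2.inRange(cv2.cvtColor(im,cv2.COLOR_RGB2HSV),lo,hi); b=np.zeros_like(m); x0,y0,x1,y1=box; b[y0:y1,x0:x1]=255
    return m&b
def rect(m,n,z):  # biggest blob -> min area rect on plane z: centre, size, angle of long axis
    cs,_=cv2.findContours(m,cv2.RETR_EXTERNAL,cv2.CHAIN_APPROX_NONE); c=max(cs,key=cv2.contourArea)
    p=ray(n,c[:,0],z).astype(np.float32); r=cv2.minAreaRect(p*1000); b=cv2.boxPoints(r)
    e=max((b[1]-b[0],b[2]-b[1]),key=np.linalg.norm)
    return np.array(r[0])/1000,sorted(r[1]),np.arctan2(e[1],e[0])
E
python3 - <<'E'
from h import *
im=optics.snapshot("top")
def show(k,*a):
    c,s,t=rect(*a); print(k,c.round(4),np.round(s,1),"ang",round(t,3))
show("tray",mask(im,(105,120,40),(130,255,255),(260,190,390,300)),"top",.05)
show("pipe",mask(im,(3,120,90),(13,255,255),(235,190,280,315)),"top",.0695)
show("mark",mask(im,(20,180,150),(30,255,255),(375,170,415,310)),"top",.052)
show("card",mask(im,(0,0,170),(179,60,255),(325,245,370,285)),"top",.0045)
box=(465,255,512,295)
show("lever",mask(im,(0,200,120),(3,255,255),box),"top",.041)
show("brass",mask(im,(10,120,60),(35,255,255),box),"top",.03)
show("all",mask(im,(0,120,100),(35,255,255),box),"top",.03)
cv2.imwrite("pics/crop.png",cv2.resize(im[225:325,260:520,::-1],None,fx=3,fy=3,interpolation=cv2.INTER_CUBIC))
E
```

```text
tray [ 0.5302 -0.0008] [171.7 191.3] ang -1.441
pipe [0.5117 0.159 ] [ 34.2 252.5] ang 0.109
mark [ 0.5504 -0.1591] [ 19.5 292.4] ang 0.13
card [ 0.4928 -0.0643] [43.6 48.8] ang 0.134
lever [ 0.4719 -0.3847] [ 9.4 45.8] ang 1.061
brass [ 0.4713 -0.3818] [32.6 66.2] ang 1.063
all [ 0.4723 -0.3837] [28.8 63.8] ang 1.068
```

View pics/crop.png

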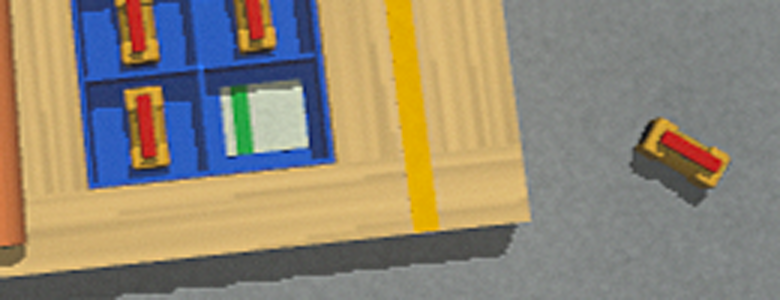

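The crop confirms brass body with red lever, centred at about (488,276) in the full image. The card cell is the lower right one, with the green bar towards its left.

```bash
cat >> h.py <<'E'
def go(x,y,z,ang):
    s=ctrl.observe(); r=R.from_quat(s["tool_rot"]); p=s["eef_pos"]
    X=r.apply([1,0,0]); a=np.arctan2(X[1],X[0]); w=(a-ang+np.pi/2)%np.pi-np.pi/2
    d=r.inv().apply(np.array([x,y,z])-p)*100
    r2=r*R.from_euler("z",w); d2=r2.inv().apply(np.array([x,y,z])-p)*100
    print("t",round(s["t"],2),"tcp",p.round(4),"xang",round(a,3),"tilt",X[2].round(3),"w",round(s["gripper_width"],4),"F",s["contact_force"].round(1))
    print("shift cm now-axes",d.round(2),"spin",round(w,3),"| shift if spun first",d2.round(2))
E
python3 -m creep '[-2.97,0.59,1.44,0,-2.97,0.59,1.44,0,-2.97,0.59,1.44,0,-2.97,0.59,1.44,0,-2.97,0.59,1.44,0,-2.97,0.59,1.44,0,-2.97,0.59,1.44,0,-2.97,0.59,1.44,0,-2.97,0.59,1.44,0]' 1
python3 -m creep '[0,0,0,-0.105,0,0,0,-0.105,0,0,0,-0.105,0,0,0,-0.105,0,0,0,-0.105,0,0,0,-0.105,0,0,0,0,0,0,0,0]'
python3 -c "
from h import *
go(.472,-.384,.006,1.065)
im=optics.snapshot('side');cv2.imwrite('pics/s1.png',cv2.resize(im[120:300,360:600,::-1],None,fx=3,fy=3))"
```

```text
t: 0.9
eef_pos: [0.4729, -0.3831, 0.1008]
tool_rot: [-0.215, 0.977, 0.0, -0.0]
contact_force: [0.3, -0.2, -0.0]
gripper_width: 0.0854
t: 1.57
eef_pos: [0.4719, -0.3842, 0.1014]
tool_rot: [-0.505, 0.863, 0.0, -0.0]
contact_force: [0.0, 0.0, 0.2]
gripper_width: 0.0854
t 1.57 tcp [ 0.4719 -0.3842  0.1014] xang -2.082 tilt -0.0 w 0.0854 F [0.  0.  0.2]
shift cm now-axes [-0.02 -0.    9.54] spin -0.005 | shift if spun first [-0.02 -0.    9.54]
```

View pics/s1.png

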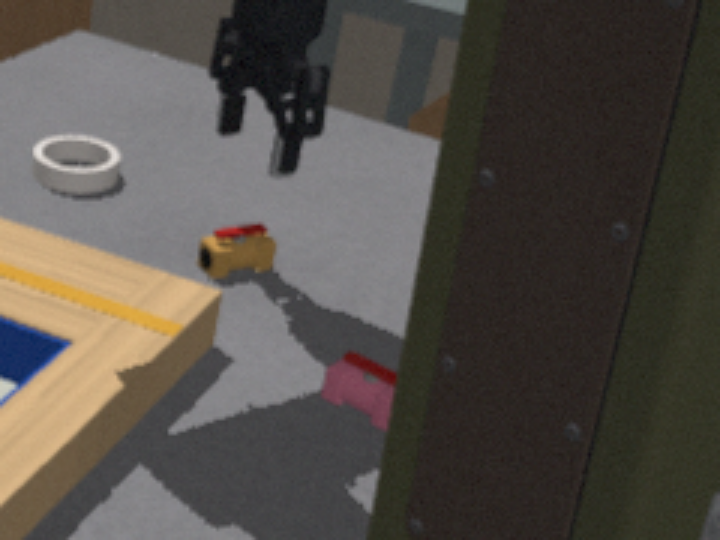

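The open fingers hang over the brass valve (crop ≈(240,250)), which has its lever up. I descend and grip.

```bash
python3 -m creep '[0,0,2.5,0,0,0,2.5,0,0,0,2,0,0,0,1.5,0,0,0,1.2,0,0,0,0,0,0,0,0,0]'
python3 -m creep '[0,0,0,0,0,0,0,0,0,0,0,0,0,0,0,0,0,0,0,0,0,0,0,0,0,0,0,0,0,0,0,0,0,0,0,0,0,0,0,0,0,0,0,0,0,0,0,0]' -1
python3 -m creep '[0,0,-0.5,0,0,0,-1.5,0,0,0,-2.5,0,0,0,-2.5,0,0,0,-2.5,0,0,0,-2.5,0,0,0,0,0,0,0,0,0]'
python3 -c "
from h import *
go(.4947,-.0528,.126,.13)"
```

```text
t: 2.2
eef_pos: [0.4718, -0.3844, 0.0046]
tool_rot: [-0.506, 0.862, 0.0, -0.0]
contact_force: [0.0, -0.1, -0.1]
gripper_width: 0.0854
t: 3.2
eef_pos: [0.4725, -0.3845, 0.0055]
tool_rot: [-0.507, 0.862, -0.001, 0.0]
contact_force: [-0.4, 1.0, 5.8]
gripper_width: 0.0292
t: 3.87
eef_pos: [0.4724, -0.3844, 0.1256]
tool_rot: [-0.507, 0.862, -0.001, 0.001]
contact_force: [-0.7, 0.8, -2.7]
gripper_width: 0.0287
t 3.87 tcp [ 0.4724 -0.3844  0.1256] xang -2.079 tilt -0.001 w 0.0287 F [-0.7  0.8 -2.7]
shift cm now-axes [-30.06  14.19  -0.04] spin 0.933 | shift if spun first [-6.51 32.59 -0.04]
```

```bash
python3 -m creep '[0,0,0,0.1037,0,0,0,0.1037,0,0,0,0.1037,0,0,0,0.1037,0,0,0,0.1037,0,0,0,0.1037,0,0,0,0.1037,0,0,0,0.1037,0,0,0,0.1037]'
python3 -m creep '[-0.65,3.26,0,0,-0.65,3.26,0,0,-0.65,3.26,0,0,-0.65,3.26,0,0,-0.65,3.26,0,0,-0.65,3.26,0,0,-0.65,3.26,0,0,-0.65,3.26,0,0,-0.65,3.26,0,0,-0.65,3.26,0,0,0,0,0,0,0,0,0,0]'
python3 -c "
from h import *
go(.4947,-.0528,.0095,.13)
im=optics.snapshot('top')
cv2.imwrite('pics/t2.png',cv2.resize(im[190:320,230:440,::-1],None,fx=3.5,fy=3.5))
im=optics.snapshot('side');cv2.imwrite('pics/s2.png',cv2.resize(im[120:330,210:450,::-1],None,fx=3,fy=2.8))"
```

```text
t: 4.62
eef_pos: [0.471, -0.3836, 0.1218]
tool_rot: [-0.062, 0.998, 0.001, -0.002]
contact_force: [-0.2, -0.2, -2.2]
gripper_width: 0.0291
t: 5.62
eef_pos: [0.4934, -0.0511, 0.1226]
tool_rot: [-0.066, 0.998, 0.0, -0.002]
contact_force: [-0.3, 0.3, -1.4]
gripper_width: 0.0288
t 5.62 tcp [ 0.4934 -0.0511  0.1226] xang -3.009 tilt 0.003 w 0.0288 F [-0.3  0.3 -1.4]
shift cm now-axes [-0.14 -0.19 11.31] spin 0.003 | shift if spun first [-0.14 -0.19 11.31]
```

View pics/s2.png

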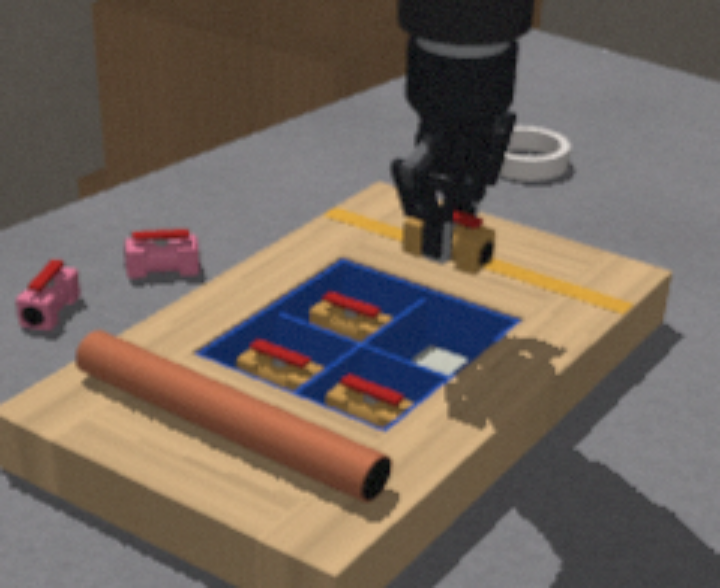

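The valve is held level above its cell, lever up (crop ≈(460,240)). I descend, slowing near the floor.

```bash
python3 -m creep '[-0.14,-0.19,1.5,0,0,0,2,0,0,0,2,0,0,0,1.5,0,0,0,1,0,0,0,0.8,0,0,0,0.6,0,0,0,0.4,0,0,0,0.3,0,0,0,0.2,0,0,0,0,0,0,0,0,0]'
python3 -c "
from h import *
go(.4947,-.0528,.0095,.13)"
```

```text
t: 6.72
eef_pos: [0.4963, -0.0543, 0.0221]
tool_rot: [-0.065, 0.998, 0.0, 0.0]
contact_force: [0.5, 0.6, -1.6]
gripper_width: 0.0286
t 6.72 tcp [ 0.4963 -0.0543  0.0221] xang -3.012 tilt -0.001 w 0.0286 F [ 0.5  0.6 -1.6]
shift cm now-axes [0.14 0.17 1.26] spin -0.0 | shift if spun first [0.14 0.17 1.26]
```

```bash
python3 -m creep '[0.1,0.1,0.3,0,0,0,0.3,0,0,0,0.2,0,0,0,0.1,0,0,0,0.1,0,0,0,0,0,0,0,0,0]'
python3 -m creep '[0,0,0.1,0,0,0,0.1,0,0,0,0.1,0,0,0,0,0,0,0,0,0]'
python3 -c "
from h import *
go(.4947,-.0528,.0095,.13)"
```

```text
t: 7.3
eef_pos: [0.4949, -0.0535, 0.0117]
tool_rot: [-0.065, 0.998, 0.0, -0.0]
contact_force: [-0.0, 0.3, -1.7]
gripper_width: 0.0293
t: 7.72
eef_pos: [0.4951, -0.0535, 0.0095]
tool_rot: [-0.065, 0.998, -0.0, 0.0]
contact_force: [-4.5, 0.8, 6.0]
gripper_width: 0.029
t 7.72 tcp [ 0.4951 -0.0535  0.0095] xang -3.012 tilt -0.0 w 0.029 F [-4.5  0.8  6. ]
shift cm now-axes [0.03 0.08 0.  ] spin -0.0 | shift if spun first [0.03 0.08 0.  ]
```

Floor contact (6 N). Release by opening partway, about 46 mm, so the finger backs clear the cell walls, then rise.

```bash
python3 -m creep '[0,0,0,0,0,0,0,0,0,0,0,0,0,0,0,0,0,0,0,0,0,0,0,0]' 0.05
python3 -m creep '[0,0,-0.3,0,0,0,-0.6,0,0,0,-1,0,0,0,-2,0,0,0,-2.5,0,0,0,-3,0,0,0,-3,0,0,0,-3,0,0,0,0,0]'
python3 -c "
from h import *
# behind pipe: stand +y dir = (-sin.13,cos.13); pipe (.5117,.159)
go(.5117-.065*np.sin(.13),.159+.065*np.cos(.13),.165,.13+np.pi/2)
im=optics.snapshot('top')
cv2.imwrite('pics/t3.png',cv2.resize(im[190:320,230:440,::-1],None,fx=3.5,fy=3.5))
im=optics.snapshot('side');cv2.imwrite('pics/s3.png',cv2.resize(im[180:330,210:450,::-1],None,fx=3,fy=3))"
```

```text
t: 8.22
eef_pos: [0.4949, -0.0535, 0.0086]
tool_rot: [-0.065, 0.998, 0.0, -0.0]
contact_force: [0.9, -0.9, -0.7]
gripper_width: 0.0447
t: 8.97
eef_pos: [0.4977, -0.0539, 0.1713]
tool_rot: [-0.065, 0.998, -0.0, 0.006]
contact_force: [0.6, -0.9, 1.5]
gripper_width: 0.0449
t 8.97 tcp [ 0.4977 -0.0539  0.1713] xang -3.012 tilt -0.012 w 0.0449 F [ 0.6 -0.9  1.5]
shift cm now-axes [-4.13 27.43  0.64] spin 1.57 | shift if spun first [27.43  4.14  0.64]
```

View pics/s3.png

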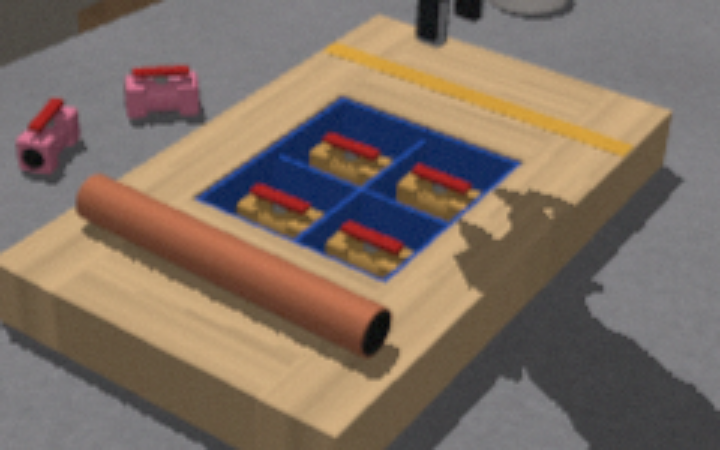

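All four valves sit flat in their cells; the placed one is at crop ≈(440,190) with its lever up. Next comes the pipe. I turn the jaws to lie along its length so both fingers push from behind.

```bash
python3 -c "
from h import *
print(ctrl.observe()['q'])"
python3 -m creep '[0,0,0,0.12,0,0,0,0.12,0,0,0,0.12,0,0,0,0.12,0,0,0,0.12,0,0,0,0.12,0,0,0,0.12]' 0.3
python3 -c "
from h import *
print(ctrl.observe()['q'])"
```

```text
[ 2.98022985e-01 -2.36756224e-01 -2.92429520e-01  5.37111115e-05
 -1.51092698e+00 -1.73929872e+00]
t: 9.65
eef_pos: [0.4943, -0.0535, 0.1617]
tool_rot: [0.351, 0.937, -0.0, -0.001]
contact_force: [-0.4, 0.0, 0.4]
gripper_width: 0.056
[ 2.98029167e-01 -2.34417279e-01 -2.96571173e-01 -4.93347844e-04
 -1.51046736e+00 -2.58524541e+00]
```

Joint 6 would hit its limit that way, so I spin the other way: -2.41 in total.

```bash
python3 -m creep '[0,0,0,-0.12,0,0,0,-0.12,0,0,0,-0.12,0,0,0,-0.12,0,0,0,-0.12,0,0,0,-0.12,0,0,0,-0.12,0,0,0,-0.12,0,0,0,-0.12,0,0,0,-0.12]'
python3 -m creep '[0,0,0,-0.12,0,0,0,-0.12,0,0,0,-0.12,0,0,0,-0.12,0,0,0,-0.12,0,0,0,-0.12,0,0,0,-0.12,0,0,0,-0.12,0,0,0,-0.12,0,0,0,-0.12,0,0,0,0]'
python3 -c "
from h import *
print(ctrl.observe()['q'])
go(.5117-.057*np.sin(.13),.159+.057*np.cos(.13),.16,.13+np.pi/2)"
```

```text
t: 10.48
eef_pos: [0.4943, -0.0535, 0.1618]
tool_rot: [-0.245, 0.969, 0.0, -0.001]
contact_force: [1.0, 0.2, 1.1]
gripper_width: 0.0555
t: 11.4
eef_pos: [0.4944, -0.0536, 0.1618]
tool_rot: [0.749, -0.662, -0.001, 0.001]
contact_force: [-0.7, -0.3, 0.5]
gripper_width: 0.0556
[ 2.98010655e-01 -2.34422433e-01 -2.96426455e-01 -4.00386692e-04
 -1.51047308e+00 -1.75047338e-01]
t 11.4 tcp [ 0.4944 -0.0536  0.1618] xang -1.448 tilt -0.0 w 0.0556 F [-0.7 -0.3  0.5]
shift cm now-axes [-26.58  -4.29   0.18] spin -0.007 | shift if spun first [-26.55  -4.47   0.18]
```

```bash
python3 -m creep '[-3.32,-0.55,0,-0.007,-3.32,-0.55,0,0,-3.32,-0.55,0,0,-3.32,-0.55,0,0,-3.32,-0.55,0,0,-3.32,-0.55,0,0,-3.32,-0.55,0,0,-3.32,-0.55,0,0,0,0,0,0,0,0,0,0]'
python3 -m creep '[0,0,2,0,0,0,2,0,0,0,2,0,0,0,1.7,0,0,0,1.2,0,0,0,0.8,0,0,0,0.4,0,0,0,0,0,0,0,0,0]'
python3 -c "
from h import *
go(.5117-.0285*np.sin(.13),.159+.0285*np.cos(.13),.058,.13+np.pi/2)
im=optics.snapshot('side');cv2.imwrite('pics/s4.png',cv2.resize(im[150:380,180:480,::-1],None,fx=2.5,fy=2.5))"
```

```text
t: 12.23
eef_pos: [0.5049, 0.2167, 0.1615]
tool_rot: [0.75, -0.662, -0.0, 0.001]
contact_force: [0.5, -1.1, -0.5]
gripper_width: 0.0556
t: 12.98
eef_pos: [0.5059, 0.2155, 0.0626]
tool_rot: [0.75, -0.661, 0.0, -0.0]
contact_force: [0.1, 0.8, -0.2]
gripper_width: 0.0555
t 12.98 tcp [0.5059 0.2155 0.0626] xang -1.446 tilt -0.0 w 0.0555 F [ 0.1  0.8 -0.2]
shift cm now-axes [2.83 0.15 0.45] spin -0.005 | shift if spun first [2.83 0.16 0.45]
```

View pics/s4.png

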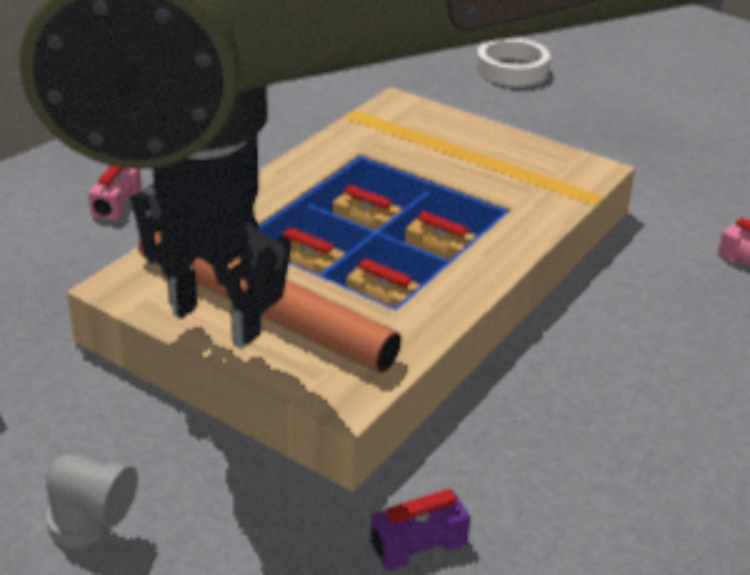

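Both fingers stand clear behind the pipe, over the plywood. I approach and push slowly.

```bash
python3 -m creep '[0.6,0.1,0.15,0,0.6,0.05,0.1,0,0.3,0,0,-0.005,0.25,0,0,0,0.25,0,0,0,0.25,0,0,0,0.25,0,0,0,0.25,0,0,0,0.25,0,0,0,0.25,0,0,0,0.25,0,0,0,0.25,0,0,0]'
python3 -m creep '[0.3,0,0,0,0.3,0,0,0,0.35,0,0,0,0.35,0,0,0,0.4,0,0,0,0.4,0,0,0,0.4,0,0,0,0.4,0,0,0,0.4,0,0,0,0.4,0,0,0,0.4,0,0,0,0.4,0,0,0]'
python3 - <<'E'
from h import *
im=optics.snapshot("top")
c,s,t=rect(mask(im,(3,120,90),(13,255,255),(235,190,420,315)),"top",.0695);print(c,s,t)
go(.5504+.0285*-np.sin(.13),-.1591+.0285*np.cos(.13),.0595,.13+np.pi/2)
cv2.imwrite('pics/t5.png',cv2.resize(im[170:340,200:450,::-1],None,fx=3,fy=3))
E
```

```text
t: 14.03
eef_pos: [0.5088, 0.1779, 0.0592]
tool_rot: [0.752, -0.659, -0.0, -0.0]
contact_force: [0.9, -0.3, -0.6]
gripper_width: 0.0552
t: 15.03
eef_pos: [0.5147, 0.1331, 0.0592]
tool_rot: [0.752, -0.659, -0.0, -0.0]
contact_force: [-0.3, 0.1, 0.1]
gripper_width: 0.0556
[0.51818597 0.10247421] [33.816715240478516, 253.32180786132812] 0.10540789
t 15.08 tcp [0.5147 0.1326 0.0592] xang -1.44 tilt 0.0 w 0.0553 F [-0.3  0.2  0.7]
shift cm now-axes [26.54  0.25 -0.03] spin 0.0 | shift if spun first [26.54  0.25 -0.03]
```

View pics/t5.png

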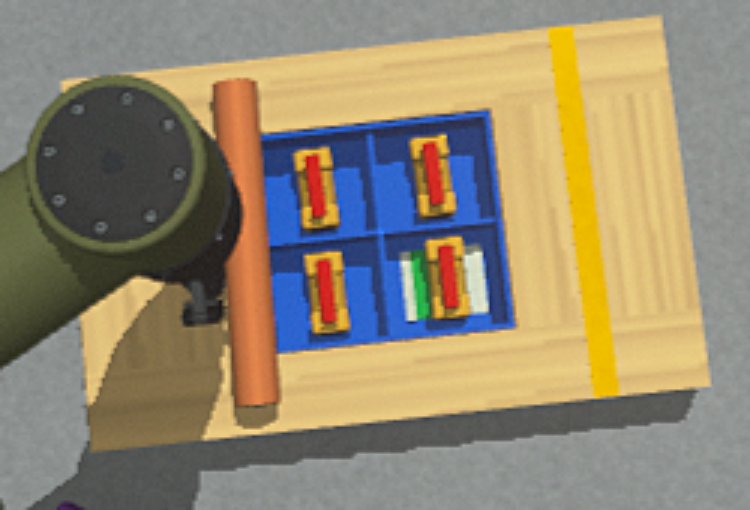

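The pipe rolls straight (pipe at crop x≈245, level with the tray's near edge), and all valves are flat. I keep pushing.

```bash
python3 -m creep '[0.3,0.02,0,0,0.35,0.02,0,0,0.4,0.02,0,0,0.4,0.02,0,0,0.4,0.02,0,0,0.4,0.02,0,0,0.4,0.02,0,0,0.4,0.02,0,0,0.4,0.02,0,0,0.4,0.02,0,0,0.4,0.02,0,0,0.4,0.02,0,0]'
python3 -m creep '[0.4,0,0,0,0.4,0,0,0,0.4,0,0,0,0.4,0,0,0,0.4,0,0,0,0.4,0,0,0,0.4,0,0,0,0.4,0,0,0,0.4,0,0,0,0.4,0,0,0,0.4,0,0,0,0.4,0,0,0]'
python3 -m creep '[0.4,0,0,0,0.4,0,0,0,0.4,0,0,0,0.4,0,0,0,0.4,0,0,0,0.4,0,0,0,0.4,0,0,0,0.4,0,0,0,0.4,0,0,0,0.4,0,0,0,0.4,0,0,0,0.4,0,0,0]'
python3 -m creep '[0.4,0,0,0,0.4,0,0,0,0.4,0,0,0,0.4,0,0,0,0.4,0,0,0,0.4,0,0,0,0.4,0,0,0,0.4,0,0,0,0.4,0,0,0,0.4,0,0,0,0.4,0,0,0,0.4,0,0,0]'
python3 -m creep '[0.3,0,0,0,0.3,0,0,0,0.25,0,0,0,0.25,0,0,0,0.2,0,0,0,0.2,0,0,0,0.2,0,0,0,0.2,0,0,0,0.2,0,0,0,0.2,0,0,0,0.2,0,0,0,0.1,0,0,0]'
python3 -m creep '[0,0,0,0,0,0,0,0,0,0,0,0,0,0,0,0,0,0,0,0,0,0,0,0]'
cat > look.py <<'E'
from h import *
im=optics.snapshot("top")
c,s,t=rect(mask(im,(3,120,90),(13,255,255),(235,170,440,315)),"top",.0695)
d=c-np.array([.5504,-.1591]); X=np.array([np.cos(.13),np.sin(.13)])
print("pipe",c.round(4),np.round(s,1),"yaw err",round(t-.13,3),"in mark x",d@X,"y",d@[-X[1],X[0]])
go(.5504+.0285*-np.sin(.13),-.1591+.0285*np.cos(.13),.0595,.13+np.pi/2)
E
python3 look.py
```

```text
t: 16.08
eef_pos: [0.5184, 0.0867, 0.0592]
tool_rot: [0.752, -0.659, -0.0, -0.0]
contact_force: [-0.5, 1.0, 0.1]
gripper_width: 0.0553
t: 17.08
eef_pos: [0.5247, 0.0391, 0.0592]
tool_rot: [0.752, -0.659, -0.0, 0.0]
contact_force: [-0.7, -0.7, -0.4]
gripper_width: 0.0557
t: 18.08
eef_pos: [0.5309, -0.0085, 0.0592]
tool_rot: [0.752, -0.659, -0.0, -0.0]
contact_force: [-0.8, 0.0, 0.3]
gripper_width: 0.0553
t: 19.08
eef_pos: [0.5372, -0.0561, 0.0592]
tool_rot: [0.752, -0.659, -0.0, -0.0]
contact_force: [0.3, 0.1, -0.4]
gripper_width: 0.0557
t: 20.08
eef_pos: [0.5405, -0.0817, 0.0592]
tool_rot: [0.752, -0.659, -0.0, 0.0]
contact_force: [-0.8, 0.3, -0.2]
gripper_width: 0.0555
t: 20.58
eef_pos: [0.5405, -0.0814, 0.0592]
tool_rot: [0.752, -0.659, -0.0, -0.0]
contact_force: [0.1, 0.4, 0.3]
gripper_width: 0.0554
pipe [ 0.4709 -0.1212] [ 33.4 109.8] yaw err -0.023 in mark x -0.07388033562859868 y 0.04793017387441388
t 20.63 tcp [ 0.5405 -0.0814  0.0592] xang -1.44 tilt -0.0 w 0.0556 F [ 0.2 -0.4 -0.8]
shift cm now-axes [ 4.98  0.03 -0.03] spin 0.001 | shift if spun first [ 4.98  0.03 -0.03]
```

The arm hides part of the pipe, but the visible part puts it about 46 mm short of the stripe. I nudge 4.2 cm slowly, then look.

```bash
python3 -m creep '[0.2,0,0,0,0.2,0,0,0,0.2,0,0,0,0.2,0,0,0,0.2,0,0,0,0.2,0,0,0,0.2,0,0,0,0.2,0,0,0,0.2,0,0,0,0.2,0,0,0,0.2,0,0,0,0.2,0,0,0]'
python3 -m creep '[0.2,0,0,0,0.2,0,0,0,0.2,0,0,0,0.2,0,0,0,0.2,0,0,0,0.2,0,0,0,0.2,0,0,0,0.2,0,0,0,0.2,0,0,0]'
python3 -m creep '[-1,0,0,0,-2,0,0,0,-2,0,-0.5,0,-1,0,-1.5,0,0,0,-2.5,0,-2,0,-3,0,-3,0,-2,0,-4,0,0,0,-4,0,0,0,0,0,0,0,0,0,0,0]'
sed -i '$a cv2.imwrite("pics/t6.png",cv2.resize(im[170:340,200:450,::-1],None,fx=3,fy=3))' look.py
python3 look.py
```

```text
t: 21.63
eef_pos: [0.5437, -0.1054, 0.0592]
tool_rot: [0.752, -0.659, -0.0, -0.0]
contact_force: [-0.9, -0.2, -0.0]
gripper_width: 0.0556
t: 22.38
eef_pos: [0.546, -0.1233, 0.0592]
tool_rot: [0.752, -0.659, -0.0, 0.0]
contact_force: [0.7, -0.1, -0.1]
gripper_width: 0.0556
t: 23.3
eef_pos: [0.5208, 0.0675, 0.1543]
tool_rot: [0.753, -0.658, -0.0, -0.0]
contact_force: [0.8, -0.8, -0.3]
gripper_width: 0.0554
pipe [ 0.5465 -0.1561] [ 34.  251.8] yaw err -0.02 in mark x -0.0034853164015966453 y 0.0034422204682254868
t 23.35 tcp [0.521  0.0662 0.1542] xang -1.438 tilt -0.0 w 0.0552 F [ 0.6 -0.8  0.1]
shift cm now-axes [19.88  0.06  9.47] spin 0.003 | shift if spun first [19.88  0.    9.47]
```

View pics/t6.png

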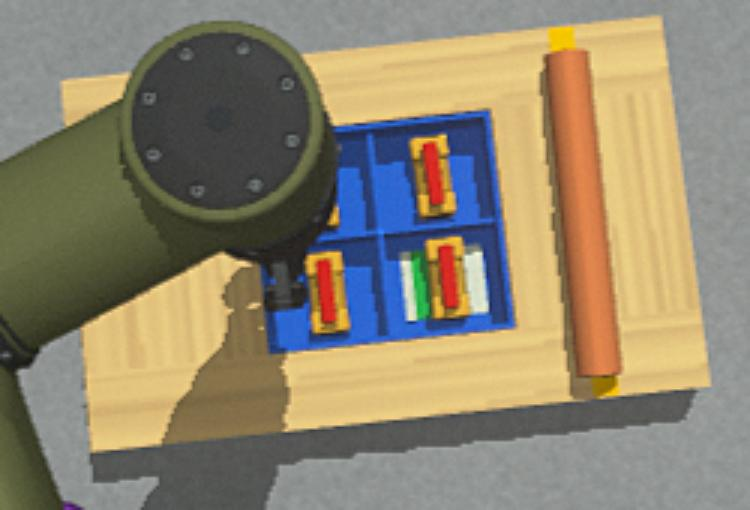

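The pipe lies on the stripe (crop ≈(583,213)), with yellow showing at both ends. The measured offset is 3.4 mm across and 3.5 mm lengthways. I wait a moment, confirm it is still, and hand in.

```bash
python3 -m creep '[0,0,0,0,0,0,0,0,0,0,0,0,0,0,0,0,0,0,0,0,0,0,0,0,0,0,0,0,0,0,0,0]' && python3 look.py && python3 -c "
from bench import ctrl
print(ctrl.close_job())"
```

```text
t: 24.02
eef_pos: [0.5212, 0.0652, 0.1542]
tool_rot: [0.752, -0.66, -0.0, 0.0]
contact_force: [-0.3, -0.4, 0.4]
gripper_width: 0.0555
pipe [ 0.5465 -0.1561] [ 34.  251.8] yaw err -0.021 in mark x -0.003492552210316338 y 0.003492810211229036
t 24.07 tcp [0.5213 0.0652 0.1542] xang -1.44 tilt -0.0 w 0.0556 F [-0.5  0.1  0.5]
shift cm now-axes [19.77  0.03  9.47] spin 0.001 | shift if spun first [19.77  0.02  9.47]
the job is handed in; nothing more can be done
None
```

The valve is in the card cell and the pipe lies on the stripe. I handed the job in at about 24 s; the interface gives no verdict.

- **Valve:** I gripped the loose brass valve, set it down on the cell floor (6 N contact reading), and let go. The pictures show it flat with the lever up. The packed valves look undisturbed, though in the last picture the arm partly covers one of them and hides another.
- **Pipe:** I pushed it from behind with both fingers at about 50 mm/s across the tray, then slower near the stripe. The force readings I took between moves stayed at noise level, about 1 N.
- **Last checks:** Two pictures 0.7 s apart show the pipe still. It is 3.5 mm off the stripe's centre line, 3.5 mm off lengthways and 0.02 rad off parallel. The limits are 8 mm, 15 mm and 0.1 rad, and the camera is good to about 2 mm. The arm was well clear of everything.

One check disagreed during the push: the arm hid part of the pipe, so one lengthways reading was wrong, and I re-measured once the arm was clear. I also started turning the wrist the way that would have hit a joint limit, so I turned it back the other way, which cost about 2 s.

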